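# Clamp an eraser in the carving vise

## Task

Get the eraser ready for stamp carving: lay it flat on the bed of the little vise, roughly centred between the two jaws with its long sides facing them, then crank the vise shut on it, clockwise, until the moving jaw grips the eraser and is pushed back a few millimetres into its springs, but is not bottomed. Let go of everything and leave the other things on the table where they are.

Things in the scene. Friction and masses are not known exactly. Their poses are not given: they have to be found in the camera images.
- eraser: Worn white eraser in a blue card sleeve, a loose block 22 x 46 x 13 mm (x, y, z of its own frame: long side along y), lying flat on the table. Origin at the centre of its underside, z up.
- vise: Small grey steel carving vise fixed to the table: base 250 x 80 mm, x of its frame = long axis, y along the jaw faces, z up; origin at the centre of the underside. Flat steel bed 62 mm wide, top at z = 40 mm. Both jaws are 36 mm long (centred on y = 0) and stand only 9 mm above the bed, so the eraser's ends overhang them and its top stays 4 mm above them.
- fixed_face (a point): Centre of the fixed jaw's gripping face, at its foot on the bed (x = -70, y = 0, z = 40 mm in the vise frame; axes as the vise's). The moving jaw lies on its +x side.
- jaw_face (a point): Centre of the moving jaw's gripping face, at its foot; axes as the vise's. With its springs relaxed it is 44 mm - 2.4 mm per rad of crank from the fixed face; it slides towards -x of the vise as the vise closes and pushes what lies on the bed against the fixed jaw.
- crank_hub (a point): Upright axis of the crank, on top of the 60 x 66 mm gear housing at the vise's +x end (x = 85, y = 0, z = 71 mm in the vise frame; axes as the vise's).
- crank (a joint): Crank angle in rad, growing clockwise seen from above, which closes the vise: 2.4 mm of jaw travel per rad, about 15 mm a turn. At 0 the arm points along the vise's +x. Starts between 0 and 1.6; stop at 15.5. Self-locking: turns against about 0.12 N m of friction (some 3 N at the knob) and stays where it is left.
- knob_mid (a point): Middle of the crank's upright round wooden knob, 107 mm above the table, 45 mm from the crank's axis. The knob is 19 mm in diameter, spans z = 83 to 128 mm and spins freely on its pin, so it can be held without turning the wrist while it is led round. The crank arm and hub below reach up to z = 86 mm.
- jaw (a joint): How far the moving jaw's face is pushed back into its springs, in m: 0 relaxed, 0.008 bottomed; 2.5 N per mm. Once the jaw has driven the eraser against the fixed jaw, each further radian of crank adds 2.4 mm.
- gesso_jar: Bystander: jar with black lid, 76 mm across, 84 mm tall; origin at the centre of its underside.
- clear_tape: Bystander: roll of tan tape lying flat, 94 mm across, 48 mm tall; origin at the centre of its underside.
- matchbox: Bystander: blue and white matchbox 37 x 56 x 16 mm; origin at the centre of its underside.
- glue_stick: Bystander: yellow and red glue stick lying down, 23 mm thick, 90 mm long along its y; origin at the centre of its underside.
Not all that is in view belongs to the job. Several things look just like the eraser: the one meant starts farthest to the robot's right.

How it is judged:
By the outcome, as a careful person would: the job done as asked, in the order asked, and still so for the second after the job is handed in, with the robot touching nothing.
It also fails if it takes over 61 s, if anything falls off the work surface, if the arm or the gripper's body presses on something with over 40 N, if the wrist force passes 120 N, or if a joint passes its speed limit or range.

## Robot

A 6-joint arm with a two-finger parallel gripper is mounted at the origin on the work surface; the furniture and walls round the work are solid. World frame = base frame: x ahead of the robot, y to its left, z up, the work surface at z = 0. Lengths are in m, angles in rad, forces in N, time in s.
With the tool pointing down it reaches from about 0.275 to 0.875 m from the base axis. Payload 12.5 kg.
Tool frame: the origin (TCP) lies on the front face of the gripper's body, between the roots of the fingers; the fingertips stand 73 mm ahead of it and the grasp point (between the pads) lies 54 mm ahead of it; z points along the fingers, y is the line along which they close (so a half turn about z gives the same grasp; the last joint's range is limited). The gripper opens to 85 mm and grips with 20 to 120 N. Pads are 22 mm wide; open, the fingers measure 114 mm over their backs; the gripper's body (76 mm by 85 mm) begins 54 mm behind the grasp point. The pads swing forward as they close: fully open they stand 13 mm farther back than shut.
Start: joints at [1.26, 0.351, 1.652, -0, 1.139, -0.085], TCP at [0.123, 0.536, 0.304] pointing down, gripper open.
Joint ranges: [-2.75, 2.75], [-0.79, 2.1], [0.01, 2.65], [-1.57, 4.71], [0.07, 3.14], [-2.87, 2.87]. Speed limits (rad/s): [2.22, 2.22, 2.79, 3.14, 3.14, 3.14].

## Interface

Orientations are given as a unit quaternion [x, y, z, w].
In Python, from cell import manip gives the robot as it stands.
- The arm moves only by the shell command python3 -m crank 'ROWS' [FORCE]. ROWS is JSON, a list of rows, each a list of 3 entries, a list of its own where there are three numbers: the closure, from 0 (fully open) to 1 (shut), then the shift along the tool's x, y, z in m, then the turn about the tool's z in degrees. A call has 1 to 8 rows; each row shifts and turns the commanded pose from where the row before left it, along the tool's axes as they then stand; what a row does not reach is not made up. A row lasts 1/8 s, in which the tool goes at most 62.5 mm and 10.7 degrees, less where a joint would pass 70% of its speed; a pose out of reach is approached as far as the arm can. A call is refused whole if a number of a shift passes 0.0625 or a number of a turn 10.7, either way. A call with a gripper value outside its range is refused whole. The fingers move at their own pace and stop on an object; FORCE is the grip in N (left out, the last holds). Time passes only in rows, so rows that do not move let the fingers close. It gives the time, the measured TCP pose, the force, the opening and the grip force at its end, in the units of the state.
- manip.observe(): the state, without advancing time (a new reading comes with each control period).
- manip.read_camera(name): name is "scene" or "top"; returns a dict with "frame" (420x560x3 uint8, blue, green, red), "fovy" (degrees; the focal length in pixels is half the picture's height over the tangent of half this angle, whatever the lens; pixels are square), "cx", "cy" (the principal point, pixels), "R" (3x3) and "t" (3): a world point X has camera coordinates R X + t. Camera axes: x right, y down, z forward; pixel columns grow to the right and rows downward; lengths in m; the calibration is good to about 2 mm. A picture is of the moment at which its call begins. There is no depth.
- manip.hand_in(): hands the job in; it is judged then, once.
Trained networks look in a picture, given as the dict that the camera call returned (one of the last four; its "shot" number tells which), for a name from the list of things; names that differ only in an ending like _2 or _b are one class to them, and where a whole thing is asked for, a point or a joint stands for the part that bears it (a point fixed in the world has none). Each returns a list of dicts, best first, with "p" (0 to 1); they miss things now and then, are a little off and sometimes report something else, mostly with a low value. They report only what shows in the picture. A call takes as long as a camera call. They do not tell look-alikes from the thing itself.
- manip.trace(picture, query): "mask" (420x560 bool, what is visible of it) and "position" ([column, row] in pixels, amid what is visible of it).
The state is a dict: "clock": time; "joint_pos": joint angles; "dq": joint speeds; "joint_efforts": joint torques, N m; "position": TCP position; "eef_rot": TCP orientation; "contact_force": force on the tool from outside, world axes, zero at the start; "moment": the same for the moment, N m; "opening": opening from 0.0 (shut) to 1.0 (fully open); "finger_force": force on a finger pad.
Only numpy, scipy, OpenCV 4.12 (cv2) and the standard library are available. Lean on these libraries where they do the work, as an engineer would, in place of code of your own. Each camera call takes 0.05 s, during which the arm holds its last target. There are 200 camera calls.

## Working session

There is one attempt and no reset: what is moved stays moved. The work goes in short steps, Python scripts to look and compute and a shell command to move; the robot and the scene stay as the last step left them, time stands still between calls to the robot, and variables do not carry over. Pictures are saved under pics/ and viewed, at most 11 in all, crops included, and the job is handed in when it is done.

```bash
ls; mkdir -p pics; cat > h.py <<'E'
import numpy as np, cv2
from cell import manip
def ray(P,uv):
    f=P["frame"].shape[0]/2/np.tan(np.radians(P["fovy"])/2)
    R=np.array(P["R"]);t=np.array(P["t"])
    d=R.T@np.array([(uv[0]-P["cx"])/f,(uv[1]-P["cy"])/f,1]);return -R.T@t,d
def at(P,uv,z):
    o,d=ray(P,uv);return o+d*(z-o[2])/d[2]
def proj(P,X):
    f=P["frame"].shape[0]/2/np.tan(np.radians(P["fovy"])/2)
    c=np.array(P["R"])@np.array(X)+np.array(P["t"]);return np.array([P["cx"]+f*c[0]/c[2],P["cy"]+f*c[1]/c[2]])
E
python3 - <<'E'
from h import *
np.set_printoptions(precision=4,suppress=True)
o=manip.observe();print({k:np.round(v,3) for k,v in o.items()})
for n in("top","scene"):
    P=manip.read_camera(n);cv2.imwrite(f"pics/{n}0.png",P["frame"]);print(n,P["fovy"],P["cx"],P["cy"],-np.array(P["R"]).T@P["t"])
    for q in("eraser","vise","crank_hub","knob_mid","crank","jaw_face"):
        try:
            for r in manip.trace(P,q):
                print(q,round(r["p"],2),r["position"],r["mask"].sum(),at(P,r["position"],{"eraser":.013,"knob_mid":.107}.get(q,.05)))
        except Exception as e:print(q,e)
E
```

```text
pics
{'clock': np.float64(0.0), 'joint_pos': array([ 1.26 ,  0.351,  1.652,  0.   ,  1.139, -0.085]), 'dq': array([-0.001, -0.001, -0.001, -0.001,  0.002,  0.002]), 'joint_efforts': array([  0.   , -50.611, -29.141,  -0.   ,   0.005,   0.   ]), 'position': array([0.123, 0.536, 0.303]), 'eef_rot': array([ 0.113,  0.994, -0.001, -0.   ]), 'contact_force': array([-0.481, -0.332, -1.249]), 'moment': array([0.013, 0.019, 0.04 ]), 'finger_force': np.float64(0.0), 'opening': np.float64(1.002)}
top 51.860173390778456 283.74924177943524 214.43547993835386 [0.2884 0.0464 1.3278]
eraser 0.61 [374.8, 220.9] 104 [ 0.4486 -0.2281  0.013 ]
eraser 0.47 [350.9, 188.6] 109 [ 0.5503 -0.1582  0.013 ]
vise 0.94 [292.3, 203.3] 2208 [0.5003 0.0245 0.05  ]
crank_hub 0.85 [288.5, 202.6] 2141 [0.5025 0.0359 0.05  ]
knob_mid 0.68 [174.4, 195.3] 498 [0.5183 0.3641 0.107 ]
knob_mid 0.52 [254.4, 185.6] 140 [0.5438 0.134  0.107 ]
crank 0.67 [254.3, 186.7] 151 [0.5524 0.1384 0.05  ]
scene 46.314463436392295 277.1135788672398 209.67618152586596 [-0.1139 -0.3618  0.9338]
eraser 0.79 [331.6, 295.5] 230 [ 0.401  -0.1402  0.013 ]
eraser 0.75 [369.5, 255.9] 189 [ 0.5394 -0.1595  0.013 ]
eraser 0.67 [384.2, 298.2] 228 [ 0.4581 -0.2367  0.013 ]
eraser 0.54 [345.5, 338.1] 536 [ 0.3312 -0.2132  0.013 ]
vise 0.69 [293.3, 224.4] 3712 [0.4944 0.0197 0.05  ]
crank_hub 0.68 [187.0, 165.5] 1011 [0.5054 0.355  0.05  ]
crank_hub 0.55 [294.1, 224.2] 3665 [0.496  0.0185 0.05  ]
knob_mid 0.58 [263.2, 183.3] 260 [0.5195 0.1209 0.107 ]
crank 0.71 [262.3, 182.1] 281 [0.5653 0.1585 0.05  ]
jaw_face 0.42 [299.8, 223.7] 98 [0.5046 0.0084 0.05  ]
```

View pics/top0.png

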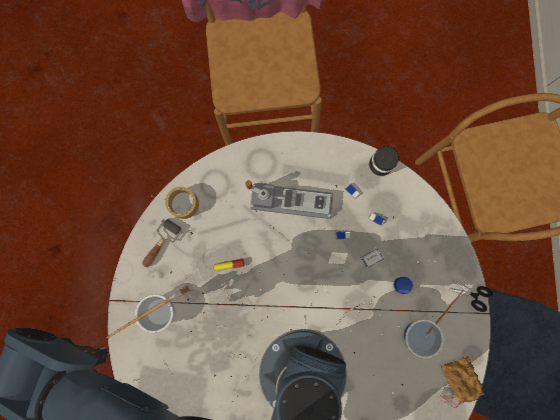

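View pics/scene0.png

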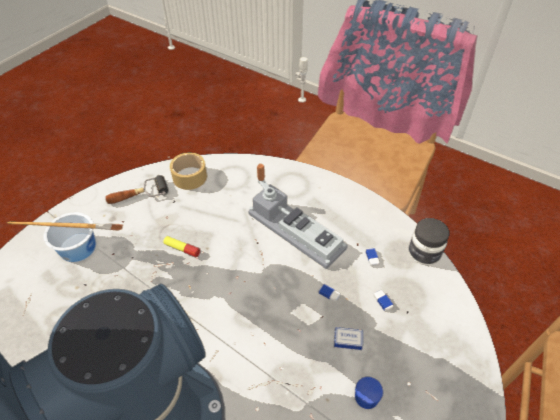

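```bash
cat > fit.py <<'E'
from h import *
from scipy.optimize import minimize
def tf(p,X):
    c,s=np.cos(p[2]),np.sin(p[2]);X=np.asarray(X,float);return np.c_[p[0]+c*X[:,0]-s*X[:,1],p[1]+s*X[:,0]+c*X[:,1],X[:,2]]
def box(x0,x1,w,z0,z1): return [[x,y,z] for x in(x0,x1) for y in(-w/2,w/2) for z in(z0,z1)]
VISE=[box(-.125,.125,.08,0,.02),box(-.11,.11,.062,.02,.04),box(.055,.115,.066,0,.071)]
ER=[box(-.011,.011,.046,0,.013)]
S=4
def sil(P,p,parts):
    m=np.zeros((420*S//1,560*S),np.uint8)
    for b in parts:
        q=np.array([proj(P,X) for X in tf(p,b)])
        cv2.fillConvexPoly(m,cv2.convexHull(((q+.5)*S).astype(np.int32)),1)
    return cv2.resize(m.astype(np.float32),(560,420),interpolation=cv2.INTER_AREA)
def fit(views,p0,parts):
    def cost(p):
        return sum(1-np.minimum(s,m).sum()/np.maximum(s,m).sum() for P,m in views for s in[sil(P,p,parts)])
    best=None
    for d in(0,) if len(p0)==3 else np.arange(0,np.pi,np.pi/6):
        q=list(p0[:2])+[(p0[2] if len(p0)==3 else 0)+d]
        r=minimize(cost,q,method="Nelder-Mead",options=dict(initial_simplex=np.array(q)+np.array([[0,0,0],[.015,0,0],[0,.015,0],[0,0,.2]]),maxiter=90))
        if best is None or r.fun<best.fun:best=r
    return best
E
python3 - <<'E'
from fit import *
np.set_printoptions(precision=4,suppress=True)
T=manip.read_camera("top");C=manip.read_camera("scene")
def near(P,q,X,z):
    L=[r for r in manip.trace(P,q) if np.linalg.norm(at(P,r["position"],z)[:2]-X)<.05];return L[0]["mask"] if L else None
V=[(P,m) for P in(T,C) for m in[near(P,"vise",[.498,.022],.05)] if m is not None]
v=fit(V,[.498,.022,1.7],VISE);print(len(V),v.x,v.fun)
E_=[(P,m) for P in(T,C) for m in[near(P,"eraser",[.453,-.232],.013)] if m is not None]
e=fit(E_,[.453,-.232],ER);print(len(E_),e.x,e.fun)
for P in(T,C):
    for r in manip.trace(P,"knob_mid")[:2]:print(at(P,r["position"],.107),r["p"])
out=[]
for P,(x,y,w,h) in((T,(240,165,160,80)),(C,(245,155,160,160))):
    k=5;im=cv2.resize(P["frame"][y:y+h,x:x+w],None,fx=k,fy=k,interpolation=cv2.INTER_CUBIC)
    if P is C: im=cv2.resize(P["frame"][y:y+h,x:x+w],None,fx=3.6,fy=3.6,interpolation=cv2.INTER_CUBIC);k=3.6
    def dr(p,X,col):
        q=((np.array([proj(P,a) for a in tf(p,X)])-[x,y]+.5)*k).astype(np.int32);cv2.polylines(im,[q],True,col,1)
    R=lambda x0,x1,w,z:[[x0,-w/2,z],[x1,-w/2,z],[x1,w/2,z],[x0,w/2,z]]
    dr(v.x,R(-.125,.125,.08,0),(0,255,0));dr(v.x,R(.055,.115,.066,.071),(0,255,255));dr(v.x,R(-.0705,-.0695,.036,.049),(0,0,255))
    dr(e.x,R(-.011,.011,.046,.013),(0,255,0))
    cv2.imwrite(f"pics/c{len(out)}.png",im);out.append(1)
E
```

```text
2 [0.5153 0.0276 1.4417] 0.18311697244644165
2 [ 0.4569 -0.2364 -0.5277] 0.3772656321525574
[0.5333 0.1369 0.107 ] 0.59
[0.5008 0.0343 0.107 ] 0.43
[0.5235 0.1207 0.107 ] 0.51
```

View pics/c0.png

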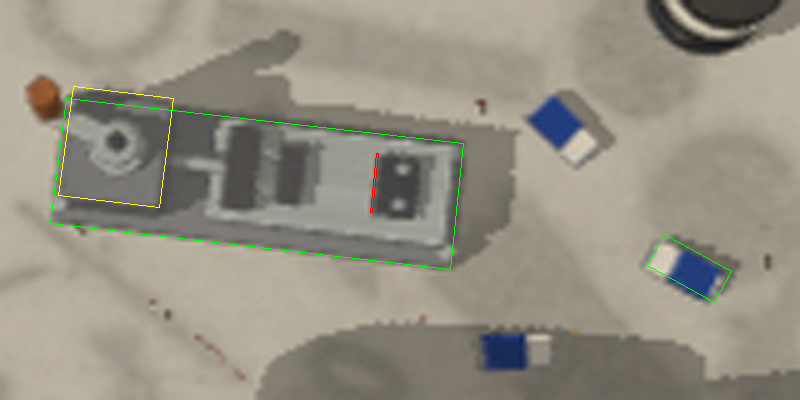

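View pics/c1.png

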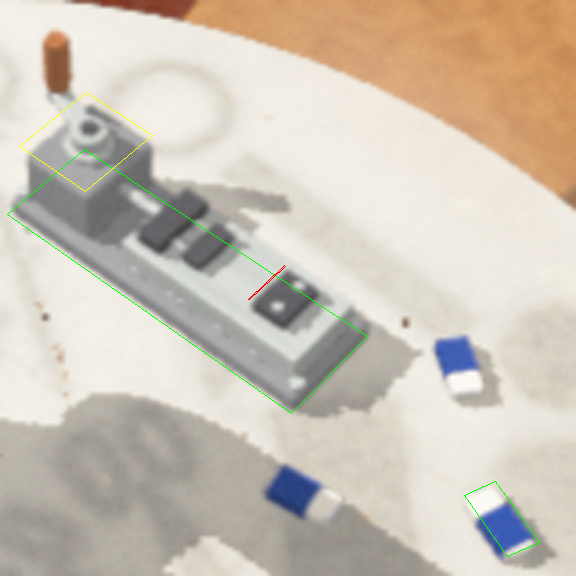

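```bash
python3 - <<'E'
from h import *
np.set_printoptions(precision=4,suppress=True)
T=manip.read_camera("top");C=manip.read_camera("scene")
o=np.array
c0=lambda x,y:o([x/5+240-.5,y/5+165-.5]); c1=lambda x,y:o([x/3.6+245-.5,y/3.6+155-.5])
for n,a,b,z in(("hub",c0(117,142),c1(90,128),.086),("fixedjawblock",c0(404,187),c1(285,300),.049),("knobtop",c0(44,93),c1(56,38),.128),
  ("knobmid",c0(46,100),c1(58,62),.107),("eraser",c0(689,270),c1(500,518),.013),("baseR_near",c0(448,268),c1(290,411),0.0),("fixedface bottom end",c0(381,212),c1(253,299),.049),("fixedface top end",c0(389,153),c1(286,271),.049),("eraser white",c0(660,255),c1(484,497),.013),("eraser blue end",c0(715,286),c1(523,543),.013)):
    p,d=ray(T,a);q,e=ray(C,b);s=np.linalg.lstsq(np.c_[d,-e],q-p,rcond=None)[0]
    print(n,at(T,a,z)[:2],at(C,b,z)[:2],"tri",(p+d*s[0]+q+e*s[1])/2,np.linalg.norm(p+d*s[0]-q-e*s[1]))
E
```

```text
hub [0.5262 0.1107] [0.5258 0.108 ] tri [0.5273 0.1102 0.0832] 0.0017554945528541843
fixedjawblock [ 0.5037 -0.0595] [ 0.5007 -0.0583] tri [ 0.5031 -0.0586  0.0469] 0.002775225178477822
knobtop [0.5469 0.1498] [0.5477 0.1493] tri [0.5471 0.1494 0.1284] 0.0008954047691204394
knobmid [0.5473 0.1504] [0.5472 0.1483] tri [0.5482 0.15   0.105 ] 0.0015495808528388608
eraser [ 0.456 -0.236] [ 0.4567 -0.2355] tri [ 0.4558 -0.2357  0.0145] 4.024688670473472e-05
baseR_near [ 0.4607 -0.0897] [ 0.4606 -0.0894] tri [ 0.4606 -0.0896  0.0001] 0.00025452237498380147
fixedface bottom end [ 0.4886 -0.0454] [ 0.4901 -0.0412] tri [ 0.487  -0.0441  0.0548] 0.002266038126058482
fixedface top end [ 0.5245 -0.051 ] [ 0.521  -0.0469] tri [ 0.5227 -0.0489  0.0494] 0.005265346250692282
eraser white [ 0.4655 -0.2186] [ 0.4643 -0.2211] tri [ 0.4664 -0.22    0.009 ] 0.0013115939129769397
eraser blue end [ 0.4459 -0.2515] [ 0.4491 -0.2541] tri [ 0.4468 -0.2528  0.0144] 0.0038330088798862977
```

```bash
python3 -m crank '[[0.2,[-0.0356,-0.0484,0],0],[0.2,[-0.0356,-0.0484,0],0],[0.2,[-0.0356,-0.0484,0],0],[0.2,[-0.0356,-0.0484,0],0],[0.2,[-0.0356,-0.0484,0],0],[0.2,[-0.0356,-0.0484,0],0],[0.2,[-0.0356,-0.0484,0],0],[0.2,[-0.0356,-0.0484,0],0]]' 30
python3 -m crank '[[0.2,[-0.0356,-0.0484,0],0],[0.2,[-0.0356,-0.0484,0],0],[0.2,[-0.0356,-0.0484,0],0],[0.2,[-0.0356,-0.0484,0],0],[0.2,[-0.0356,-0.0484,0],0],[0.2,[-0.0356,-0.0484,0],0],[0.2,[0,0,0.04],8.4],[0.2,[0,0,0.04],8.4]]'
```

```text
clock: 2.2
position: [0.3144, 0.0931, 0.3043]
eef_rot: [0.113, 0.994, 0.0, 0.001]
contact_force: [1.1, 1.2, 0.3]
opening: 0.797
finger_force: 0.0
clock: 3.2
position: [0.4572, -0.2366, 0.2228]
eef_rot: [0.259, 0.966, -0.0, 0.0]
contact_force: [0.3, -0.5, -0.2]
opening: 0.803
finger_force: 0.0
```

```bash
python3 -m crank '[[0.2,[0,0,0.05],0],[0.2,[0,0,0.05],0],[0.2,[0,0,0.03],0],[0.2,[0,0,0.017],0],[0.2,[0,0,0],0],[0.5,[0,0,0],0],[0.6,[0,0,0],0],[0.6,[0,0,0],0]]' 30
python3 -c "
from h import *
P=manip.read_camera('scene');cv2.imwrite('pics/g.png',cv2.resize(P['frame'][200:360,280:480],None,fx=3,fy=3,interpolation=cv2.INTER_CUBIC))"
```

```text
clock: 4.2
position: [0.4577, -0.2363, 0.0783]
eef_rot: [0.257, 0.967, -0.0, 0.001]
contact_force: [-0.6, 0.7, 6.6]
opening: 0.525
finger_force: 30.4
```

View pics/g.png

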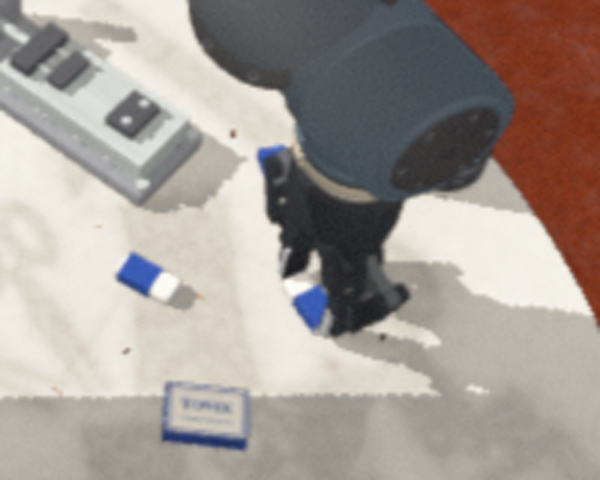

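```bash
python3 -m crank '[[0.6,[0,0,-0.03],0],[0.6,[0,0,-0.05],9.66],[0.6,[0,0,-0.04],9.66],[0.6,[0,0,0],9.66],[0.6,[0,0,0],9.66],[0.6,[0,0,0],9.66],[0.6,[0,0,0],9.66],[0.6,[0,0,0],9.66]]'
python3 -m crank '[[0.6,[0.04,0.0058,0],0],[0.6,[0.055,0.0058,0],0],[0.6,[0.055,0.0058,0],0],[0.6,[0.045,0.0058,0],0],[0.6,[0.022,0,0],0],[0.6,[0,0,0],0]]'
python3 - <<'E'
from h import *
P=manip.read_camera('scene');im=P['frame'][130:290,200:400]
cv2.imwrite('pics/h.png',cv2.resize(im,None,fx=3.7,fy=3.7,interpolation=cv2.INTER_CUBIC))
for r in manip.trace(P,"eraser"):print(r["p"],r["position"],at(P,r["position"],.125))
E
```

```text
clock: 5.25
position: [0.4573, -0.236, 0.1978]
eef_rot: [0.753, 0.658, 0.0, 0.001]
contact_force: [-0.3, -0.1, 0.1]
opening: 0.528
finger_force: 31.2
clock: 6.0
position: [0.5081, -0.0226, 0.1976]
eef_rot: [0.75, 0.661, 0.0, 0.0]
contact_force: [0.3, -0.9, -0.4]
opening: 0.525
finger_force: 31.2
0.68 [329.9, 291.6] [ 0.34390117 -0.1602091   0.125     ]
0.65 [316.8, 203.6] [ 0.52087653 -0.02331144  0.125     ]
0.49 [371.5, 256.0] [ 0.461918   -0.18756187  0.125     ]
```

View pics/h.png

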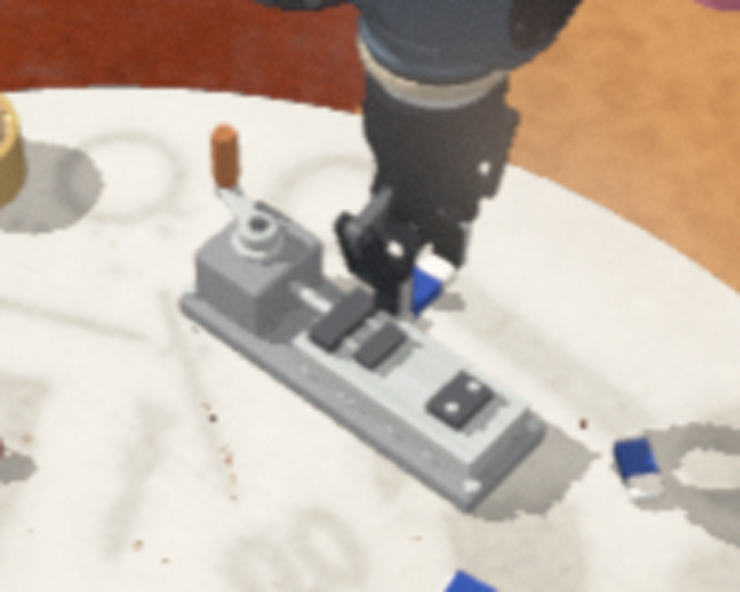

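```bash
python3 -m crank '[[0.6,[0,0,0.03],0],[0.6,[0,0,0.03],0],[0.6,[0,0,0.012],0],[0.6,[0,0,0.005],0],[0.6,[0,0,0],0]]'
python3 - <<'E'
from h import *
P=manip.read_camera('scene');im=P['frame'][160:270,240:380]
cv2.imwrite('pics/i.png',cv2.resize(im,None,fx=5,fy=5,interpolation=cv2.INTER_CUBIC))
E
```

```text
clock: 6.72
position: [0.5082, -0.024, 0.1204]
eef_rot: [0.751, 0.66, 0.0, 0.0]
contact_force: [-0.7, 0.5, -0.7]
opening: 0.523
finger_force: 31.2
```

View pics/i.png

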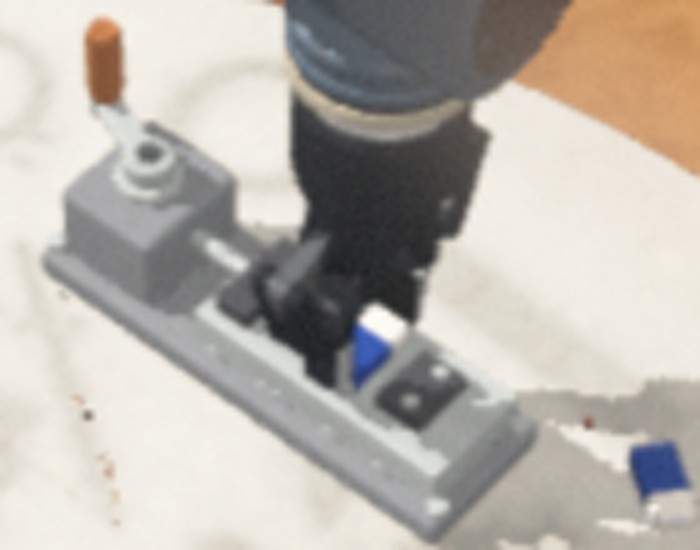

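```bash
python3 -m crank '[[0.6,[0,0,0.0015],0],[0.6,[0,0,0],0],[0.3,[0,0,0],0],[0.2,[0,0,0],0],[0.2,[0,0,-0.03],0],[0.2,[0,0,-0.05],0],[0.2,[0,0,-0.04],0],[0.2,[0.03,0,0],0]]'
python3 - <<'E'
from h import *
o=manip.observe();print(o["contact_force"])
P=manip.read_camera('scene');im=P['frame'][160:270,240:380]
cv2.imwrite('pics/j.png',cv2.resize(im,None,fx=5,fy=5,interpolation=cv2.INTER_CUBIC))
for r in manip.trace(P,"eraser"):print(r["p"],r["position"],at(P,r["position"],.053))
E
```

```text
clock: 7.78
position: [0.5129, 0.0054, 0.2415]
eef_rot: [0.752, 0.659, 0.002, 0.002]
contact_force: [0.6, 0.7, -1.1]
opening: 0.8
finger_force: 0.0
[ 0.64208928  0.7053918  -1.10874678]
0.61 [310.4, 228.2] [ 0.50482542 -0.02022438  0.053     ]
0.58 [371.5, 256.0] [ 0.51317418 -0.17204766  0.053     ]
0.48 [331.7, 293.5] [ 0.38281306 -0.14762605  0.053     ]
```

View pics/j.png

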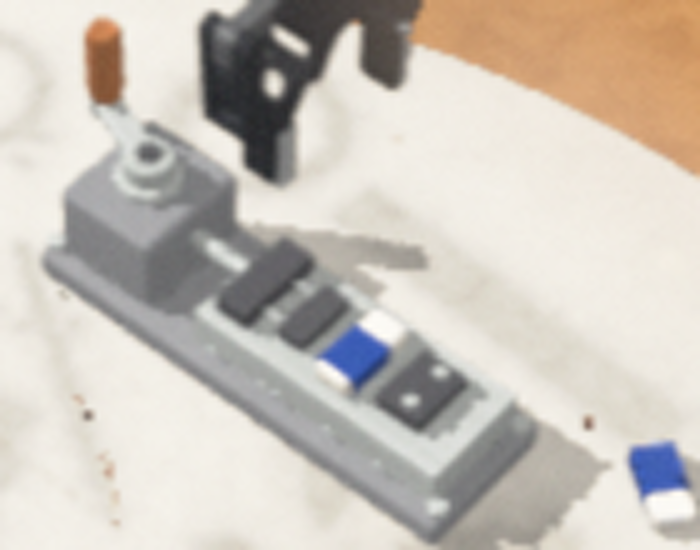

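```bash
python3 -m crank '[[0.2,[0.049,0.005,0],0],[0.2,[0.049,0.005,0],0],[0.2,[0.0495,0.0055,0],0],[0.3,[0,0,0],0],[0.3,[0,0,0.037],0],[0.3,[0,0,0.0375],0],[0.3,[0,0,0],0]]'
python3 - <<'E'
from h import *
P=manip.read_camera('scene');im=P['frame'][130:250,220:360]
cv2.imwrite('pics/k.png',cv2.resize(im,None,fx=5,fy=5,interpolation=cv2.INTER_CUBIC))
E
```

```text
clock: 8.75
position: [0.5447, 0.1492, 0.1616]
eef_rot: [0.751, 0.66, -0.002, -0.001]
contact_force: [0.6, 0.2, 1.0]
opening: 0.699
finger_force: 0.0
```

View pics/k.png

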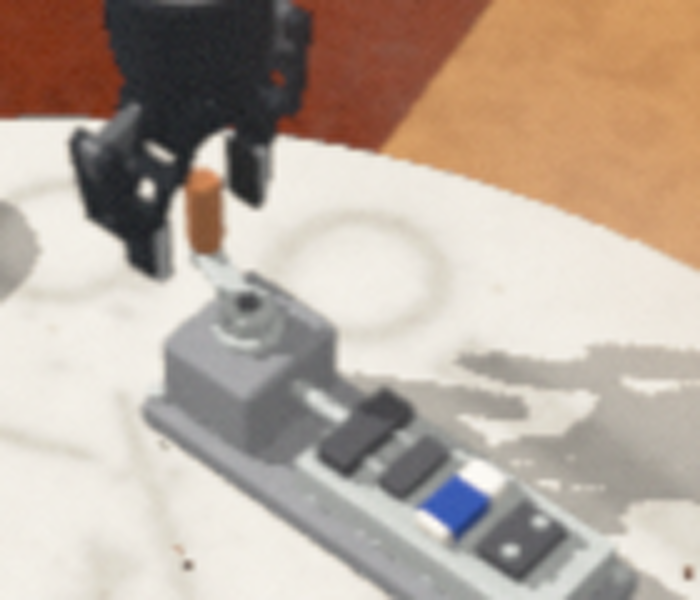

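```bash
python3 -m crank '[[0.3,[0,0.002,-0.006],0],[0.3,[0,0,0],0],[0.7,[0,0,0],0],[1,[0,0,0],0],[1,[0,0,0],0],[1,[0,0,0],0]]' 40; python3 - <<'E'
import numpy as np
a=np.radians(21+20*np.arange(32));p=.045*np.c_[np.cos(a),np.sin(a)]
for i,d in enumerate(np.diff(p,axis=0)):print(i+1,np.round(d*1e3,1),end="; ")
E
```

```text
clock: 9.55
position: [0.5482, 0.1501, 0.1702]
eef_rot: [0.751, 0.66, 0.0, 0.0]
contact_force: [-1.1, 0.1, 4.4]
opening: 0.205
finger_force: 39.0
1 [-8.  13.4]; 2 [-12.1   9.8]; 3 [-14.8   5.1]; 4 [-15.6  -0.3]; 5 [-14.6  -5.6]; 6 [-11.8 -10.3]; 7 [ -7.6 -13.7]; 8 [ -2.4 -15.4]; 9 [  3.  -15.3]; 10 [  8.  -13.4]; 11 [12.1 -9.8]; 12 [14.8 -5.1]; 13 [15.6  0.3]; 14 [14.6  5.6]; 15 [11.8 10.3]; 16 [ 7.6 13.7]; 17 [ 2.4 15.4]; 18 [-3.  15.3]; 19 [-8.  13.4]; 20 [-12.1   9.8]; 21 [-14.8   5.1]; 22 [-15.6  -0.3]; 23 [-14.6  -5.6]; 24 [-11.8 -10.3]; 25 [ -7.6 -13.7]; 26 [ -2.4 -15.4]; 27 [  3.  -15.3]; 28 [  8.  -13.4]; 29 [12.1 -9.8]; 30 [14.8 -5.1]; 31 [15.6  0.3];
```

```bash
python3 -m crank '[[1,[-0.008,0.0134,0],0],[1,[-0.0121,0.0098,0],0],[1,[-0.0148,0.0051,0],0],[1,[-0.0156,-0.0003,0],0],[1,[0,0,0],0]]'; python3 -c "
from h import *
o=manip.observe();p=o['position'][:2]-np.array([.526,.110]);print(np.hypot(*p),np.degrees(1.442-np.arctan2(p[1],p[0])),o['contact_force'])"
```

```text
clock: 10.18
position: [0.5699, 0.0948, 0.1703]
eef_rot: [0.751, 0.66, 0.0, 0.001]
contact_force: [4.8, -4.1, 3.8]
opening: 0.203
finger_force: 39.5
0.04644993639931663 101.76863012403281 [ 4.82447517 -4.14805175  3.76763535]
```

```bash
python3 -m crank '[[1,[-0.0146,-0.0056,0],0],[1,[-0.0118,-0.0103,0],0],[1,[-0.0076,-0.0137,0],0],[1,[-0.0024,-0.0154,0],0],[1,[0.003,-0.0153,0],0],[1,[0.008,-0.0134,0],0],[1,[0.0121,-0.0098,0],0],[1,[0,0,0],0]]'; python3 -c "
from h import *
o=manip.observe();p=o['position'][:2]-np.array([.526,.110]);print(np.hypot(*p),np.degrees(1.442-np.arctan2(p[1],p[0])),o['contact_force'])"
```

```text
clock: 11.18
position: [0.4849, 0.0953, 0.1702]
eef_rot: [0.751, 0.661, 0.001, 0.0]
contact_force: [5.7, 4.2, 3.0]
opening: 0.207
finger_force: 40.1
0.04363307413649578 242.91815173187754 [5.6857025  4.151734   2.99468803]
```

```bash
python3 -m crank '[[1,[0.0148,-0.0051,0],0],[1,[0.0156,0.0003,0],0],[1,[0.0146,0.0056,0],0],[1,[0.0118,0.0103,0],0],[1,[0.0076,0.0137,0],0],[1,[0.0024,0.0154,0],0],[1,[-0.003,0.0153,0],0],[1,[-0.008,0.0134,0],0]]'
python3 -m crank '[[1,[-0.0121,0.0098,0],0],[1,[-0.0148,0.0051,0],0],[1,[-0.0156,-0.0003,0],0],[1,[-0.0146,-0.0056,0],0],[1,[-0.0118,-0.0103,0],0],[1,[-0.0076,-0.0137,0],0],[1,[0,0,0],0]]'; python3 - <<'E'
from h import *
o=manip.observe();p=o['position'][:2]-np.array([.5275,.110]);print(np.hypot(*p),360+np.degrees(1.442-np.arctan2(p[1],p[0])),o['contact_force'])
P=manip.read_camera('scene');im=P['frame'][160:270,240:380]
cv2.imwrite('pics/l.png',cv2.resize(im,None,fx=5,fy=5,interpolation=cv2.INTER_CUBIC))
E
```

```text
clock: 12.18
position: [0.5601, 0.1415, 0.1701]
eef_rot: [0.751, 0.66, -0.0, -0.001]
contact_force: [-3.2, 0.4, 8.2]
opening: 0.208
finger_force: 41.1
clock: 13.05
position: [0.5347, 0.0659, 0.1702]
eef_rot: [0.751, 0.66, -0.001, 0.0]
contact_force: [-1.1, -10.2, 8.6]
opening: 0.205
finger_force: 41.0
0.044694810363342725 523.3938373568802 [ -1.11838768 -10.17707558   8.61611618]
```

```bash
python3 -m crank '[[1,[-0.0024,-0.0154,0],0],[1,[0.003,-0.0153,0],0],[1,[0.008,-0.0134,0],0],[1,[0.0121,-0.0098,0],0],[1,[0.0075,-0.0032,0],0],[1,[0,0,0],0]]'; python3 - <<'E'
from h import *
o=manip.observe();p=o['position'][:2]-np.array([.5275,.110]);c=2*np.pi+1.442-np.arctan2(p[1],p[0])+(2*np.pi if p[1]<0 and p[0]<0 and 0 else 0);print(np.hypot(*p),c,np.degrees(c),2.4*c,o['contact_force'])
P=manip.read_camera('scene');im=P['frame'][160:270,240:380]
cv2.imwrite('pics/m.png',cv2.resize(im,None,fx=5,fy=5,interpolation=cv2.INTER_CUBIC))
E
```

```text
clock: 13.85
position: [0.483, 0.1031, 0.1702]
eef_rot: [0.751, 0.661, 0.001, 0.001]
contact_force: [6.4, 2.6, 3.4]
opening: 0.204
finger_force: 40.5
0.04503513537192787 10.712100845056998 613.7581681402886 25.709042028136796 [6.42030342 2.61023483 3.43155345]
```

View pics/m.png

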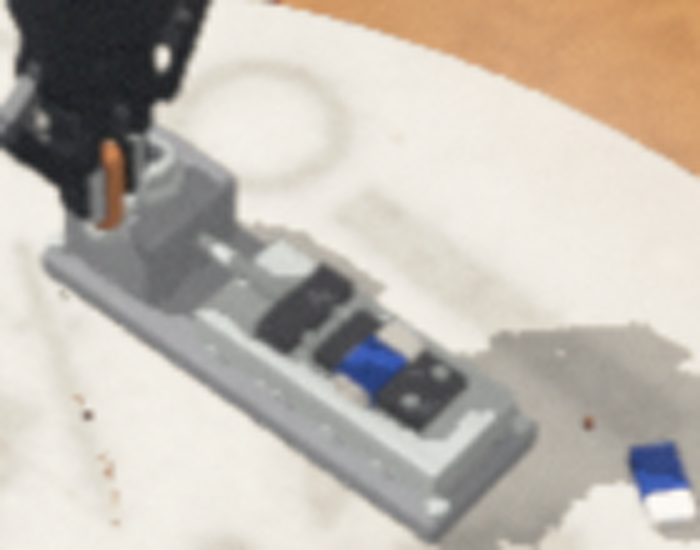

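```bash
python3 -m crank '[[0.6,[0,0,0],0],[0.4,[0,0,0],0],[0.4,[0,0,0],0],[0.4,[0,0,-0.04],0],[0.4,[0,0,-0.05],0],[0.4,[0,0,-0.05],0],[0.4,[0,0,0],0],[0.4,[0,0,0],0]]'; python3 - <<'E'
from h import *
P=manip.read_camera('scene');im=P['frame'][160:270,240:380]
cv2.imwrite('pics/n.png',cv2.resize(im,None,fx=5,fy=5,interpolation=cv2.INTER_CUBIC))
E
```

```text
clock: 14.9
position: [0.4821, 0.1017, 0.309]
eef_rot: [0.751, 0.66, -0.001, -0.0]
contact_force: [-0.6, -0.3, 0.1]
opening: 0.598
finger_force: 0.0
```

View pics/n.png

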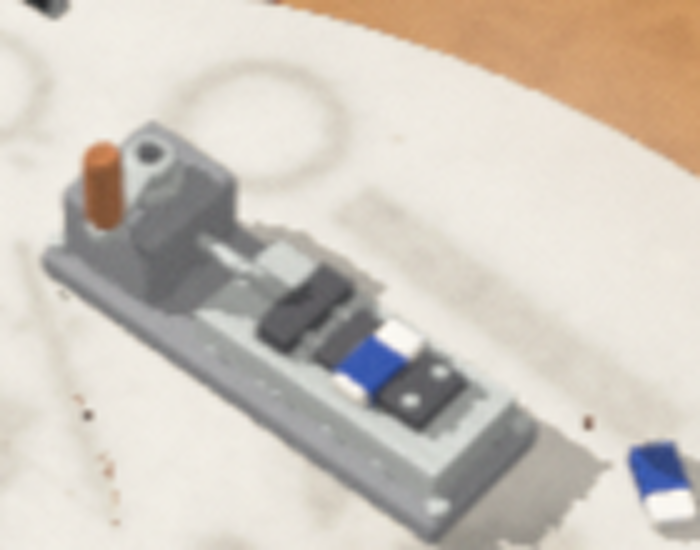

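The eraser is flat on the bed and gripped between both jaws. The knob is free, and the gripper is clear of everything.

```bash
python3 -c "
from cell import manip
print(manip.hand_in())"
```

```text
the job is handed in; nothing more can be done
None
```

The eraser lies flat in the vise and is gripped by both jaws; I estimate from the crank angle that the moving jaw is pushed back about 3.7 mm of its 8 mm. Nothing else was touched, and the job was handed in at about 15 s; no verdict was returned.

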